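# Tip the bulbs out of the heavy tub

## Robot

A 7-joint arm with a two-finger parallel gripper is mounted at the origin on the work surface. World frame = base frame: x ahead of the robot, y to its left, z up, the work surface at z = 0. Lengths are in m, angles in rad, forces in N, time in s.
With the tool pointing down it reaches from about 0.425 to 0.975 m from the base axis. Payload 16.7 kg.
Tool frame: the origin (TCP) lies on the mounting face of the last link; the fingertips stand 173 mm ahead of it and the grasp point (between the pads) lies 155 mm ahead of it; z points along the fingers, x is the direction in which the jaws open and shut, and the axes are right-handed (so a half turn about z gives the same grasp; the last joint's range is limited). The gripper opens to 85 mm and grips with 20 to 120 N. Pads are 22 mm wide; open, the fingers measure 114 mm over their backs; the gripper's body (76 mm by 85 mm) begins 54 mm behind the grasp point. The pads swing forward as they close: fully open they stand 13 mm farther back than shut.
Start: joints at [1.149, 0.426, 0.074, 1.606, -0.034, 1.111, -0.067], TCP at [0.181, -0.65, 0.405] pointing down, gripper open.
Joint ranges: [-2.85, 2.85], [-0.5, 2.14], [-1.23, 1.37], [0.21, 2.46], [-1.02, 4.16], [0.16, 2.05], [-2.73, 2.73]. Speed limits (rad/s): [1.89, 1.89, 2.39, 2.39, 3.01, 3.01, 3.01].

## Interface

Orientations are given as a rotation vector (axis times angle).
In Python, from rig import robot gives the robot as it stands.
- The arm moves only by the shell command python3 -m pendant 'ROWS' [FORCE]. ROWS is JSON, a list of rows, each a list of 3 entries, a list of its own where there are three numbers: the shift along the tool's x, y, z in m, then the turn, a rotation vector about the tool's x, y, z in rad, then the opening, from 0 (shut) to 1 (fully open). A call has 1 to 20 rows; each row is the pose to reach, as a shift and turn from the pose commanded when the call began, along the tool's axes at that moment; what a row does not reach only later rows make up. A row lasts 1/8 s, in which the tool goes at most 62.5 mm and 10.7 degrees, less where a joint would pass 70% of its speed; a pose out of reach is approached as far as the arm can. A call with a gripper value outside its range is refused whole. The fingers move at their own pace and stop on an object; FORCE is the grip in N (left out, the last holds). Time passes only in rows, so rows that repeat a pose let the fingers close. It gives the time, the measured TCP pose, the force and the opening at its end, in the units of the state.
- robot.observe(): the state, without advancing time (a new reading comes with each control period).
- robot.get_image(name): name is "scene" or "top" or "wrist"; returns a dict with "frame" (480x640x3 uint8, red, green, blue), "fx", "fy", "cx", "cy" (pixels), "rvec" (rotation vector, rad) and "tvec" (3), from world to camera coordinates, as OpenCV has them. Camera axes: x right, y down, z forward; pixel columns grow to the right and rows downward; lengths in m; the calibration is good to about 2 mm. A picture is of the moment at which its call begins. There is no depth.
- robot.hand_in(): hands the job in, once; it reports no verdict.
The state is a dict: "time": time; "qpos": joint angles; "joint_velocities": joint speeds; "tau": joint torques, N m; "ee_pos": TCP position; "eef_rot": TCP orientation; "force": force on the tool from outside, world axes, zero at the start; "torque": the same for the moment, N m; "gripper_width": finger opening in m.
Only numpy, scipy, OpenCV 4.12 (cv2) and the standard library are available. Lean on these libraries where they do the work, as an engineer would, in place of code of your own. Each camera call takes 0.05 s, during which the arm holds its last target. There are 200 camera calls.

## Task

Use the handle to rock the heavy tub with the sloping front forward on the front edge of its base, without lifting it off its wooden block, until both flower bulbs roll out into the black planting tray in front of it. Then rock it back so that it stands upright in its place again, and let go.

Things in the scene. Friction and masses are not known exactly. Their poses are not given: they have to be found in the camera images.
- tub: Heavy metal tub (1.4-2.4 kg), sloping front, loose on a fixed block 70 mm high. Origin: middle of the front bottom edge, which it rocks on. x forward (pouring side), y left, z up. Base x -140 to 0, 170 wide, floor 15 thick. Back wall x -140, 120 high; front slopes up to the lip at x 95, z 68 mm. Rocked 50-62 degrees the bulbs roll out; let go there, it falls back. The square tub is not it.
- handle (a point): Middle of the tub's fixed handle, a round dark steel bar 14 mm thick, level along y between uprights at y = -73 and 73 mm. It lies at x = -134, y = 0, z = 165 mm from the tub's origin, 45 mm above the back wall's top; free on all sides, pinched from above at its middle it can turn between the fingers as the tub rocks. Axes as the tub's.
- tray: Black plastic planting tray, open on top, fixed on the table in front of the tub's block (whose front face is 20 mm ahead of the tub's base edge); 270 x 270 x 45 mm high, wall and floor 5 mm. Origin: the centre of its underside; z up, x and y along its sides.
- bulb_a: Brown flower bulb, onion-shaped, 50 mm across and 52 mm high, 70 g, loose on the tub's floor at the start. Origin: its centre; z towards its pointed end.
- bulb_b: The second flower bulb, the same as the first.
Mind the look-alikes: they are no part of the job. Leave any pink look-alike of the bulb_b alone.

How it is judged:
On the way:
1. the tub is rocked forward on its front base edge by more than 20 degrees with both bulbs still in it (angle between tub's own z axis and vertical above 0.35 rad and height (world z) of tub below 0.09 m and x of each of bulb_a, bulb_b in the frame of tub below 0.09 m and distance between each of bulb_a, bulb_b and tub below 0.15 m), for 0.05 s.
At the end, for the whole second after the job is handed in: Both bulbs lie inside the tray on its floor (centres within its walls and less than 45 mm above its underside); the tub stands upright (within 6 degrees) and at rest on its block, its front base edge within 30 mm of where it was (x of bulb_a in the frame of tray between -0.13 and 0.13 m and y of bulb_a in the frame of tray between -0.13 and 0.13 m and z of each of bulb_a, bulb_b in the frame of tray below 0.045 m and x of bulb_b in the frame of tray between -0.13 and 0.13 m and y of bulb_b in the frame of tray between -0.13 and 0.13 m and angle between tub's own z axis and vertical below 0.1 rad and distance of tub from where it was at the start of the episode below 0.03 m and linear speed of tub below 0.03 m/s); the robot touches nothing.
It fails at once if the tub's front base edge is lifted more than 20 mm off its block (height (world z) of tub above 0.09 m).
It also fails if it takes over 43 s, if anything falls off the work surface, if the arm or the gripper's body presses on something with over 40 N, if the wrist force passes 120 N, or if a joint passes its speed limit or range.

## Working session

There is one attempt and no reset: what is moved stays moved. The work goes in short steps, Python scripts to look and compute and a shell command to move; the robot and the scene stay as the last step left them, time stands still between calls to the robot, and variables do not carry over. Pictures are saved under pics/ and viewed, about 8 in all and at most 12, crops included, and the job is handed in when it is done.

```bash
mkdir -p pics; ls; python3 - <<'E'
from rig import robot
import cv2
s=robot.observe();print({k:s[k] for k in("time","ee_pos","eef_rot","force","gripper_width")})
for n in("scene","top"):
    im=robot.get_image(n);cv2.imwrite(f"pics/{n}0.png",im["frame"][:,:,::-1]);print(n,{k:im[k] for k in im if k!="frame"})
E
```

```text
pics
{'time': 0.0, 'ee_pos': array([ 0.18115032, -0.65003024,  0.40399847]), 'eef_rot': array([-2.50133025e+00,  1.89955524e+00,  1.76366466e-03]), 'force': array([ 0.33872427, -0.00481142,  0.40796503]), 'gripper_width': 0.08550866279963591}
scene {'fx': 565.0096572181922, 'fy': 565.0096572181922, 'cx': 317.69903435371873, 'cy': 232.67940988463607, 'rvec': array([ 2.26423873,  0.75254989, -0.31397531]), 'tvec': array([-0.42951121, -0.1751252 ,  1.75635736])}
top {'fx': 607.0906774897393, 'fy': 607.0906774897393, 'cx': 312.8215557848208, 'cy': 233.37826938315462, 'rvec': array([ 2.14311513, -2.13753272,  0.13478165]), 'tvec': array([-0.07126273,  0.57523538,  1.33114181])}
```

View pics/scene0.png

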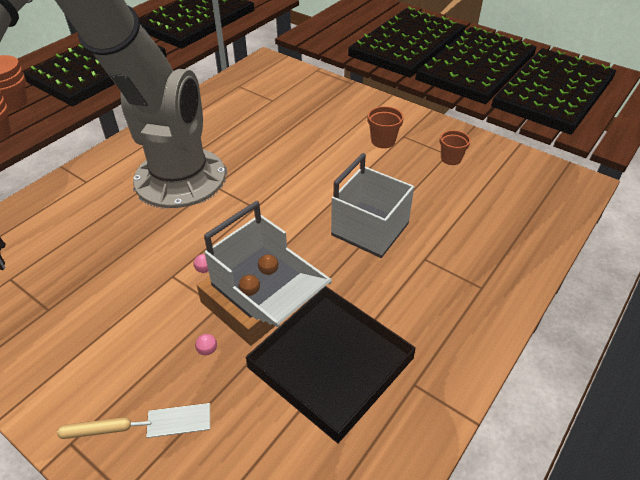

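View pics/top0.png

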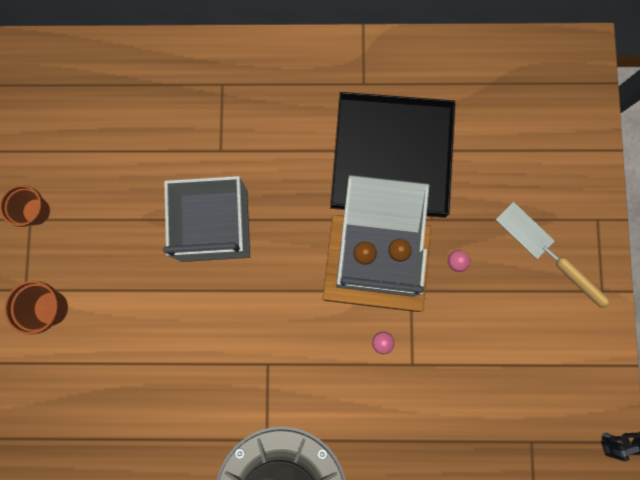

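The scene view shows the sloped tub on its block, with handle posts at about (210,240) and (258,208), two brown bulbs at (268,264) and (249,285), and the tray centred near (331,363). In the top view the handle runs (342,283)–(421,290), and the tray corners are (340,93), (455,100), (447,215) and (331,208). The square tub and the pink balls are decoys.

```bash
cat > h.py <<'E'
import numpy as np,cv2
from rig import robot
def cam(im):
    R=cv2.Rodrigues(im["rvec"])[0]; K=np.array([[im["fx"],0,im["cx"]],[0,im["fy"],im["cy"]],[0,0,1]]); return K,R,np.asarray(im["tvec"])
def ray(im,px,z):
    K,R,t=cam(im); d=R.T@np.linalg.solve(K,[px[0],px[1],1]); c=-R.T@t
    return c+d*(z-c[2])/d[2]
def proj(im,P):
    K,R,t=cam(im); p=(K@(R@np.asarray(P).T+t[:,None])).T; return p[:,:2]/p[:,2:]
E
python3 - <<'E'
from h import *
im=robot.get_image("top"); sc=robot.get_image("scene")
f=im["frame"]
tray=(f.max(2)<45).astype(np.uint8); tray[:80]=0;tray[:,:320]=0;tray[:,470:]=0;tray[230:]=0
c=max(cv2.findContours(tray,0,2)[0],key=cv2.contourArea)
r=cv2.minAreaRect(c);print("tray px",r)
b=cv2.boxPoints(r);w=np.array([ray(im,p,.045) for p in b]);print("tray",w.round(3),"sides",np.linalg.norm(w[0]-w[1]),np.linalg.norm(w[1]-w[2]),"c",w.mean(0))
# handle by the uprights' ends, top view
for p in((342,283),(421,290)):print("h",p,ray(im,p,.235).round(4))
# block rear corners and lip corners
for p in((324,300),(423,310)):print("blk",p,ray(im,p,.07).round(4))
for p in((350,177),(429,185)):print("lip",p,ray(im,p,.138).round(4))
crop=cv2.resize(f[170:315,320:440],None,fx=4,fy=4,interpolation=cv2.INTER_CUBIC)
c2=cv2.resize(sc["frame"][195:345,190:340],None,fx=4,fy=4,interpolation=cv2.INTER_CUBIC)[:,:]
o=np.zeros((600,800,3),np.uint8);o[:580,:480]=crop
cv2.imwrite("pics/crop1.png",o[:580,:480,::-1]);cv2.imwrite("pics/crop2.png",c2[:,:,::-1])
E
```

```text
tray px ((393.70050048828125, 154.69288635253906), (116.48892211914062, 115.84770202636719), 4.085616588592529)
tray [[ 0.632 -0.112  0.045]
 [ 0.905 -0.131  0.045]
 [ 0.885 -0.4    0.045]
 [ 0.613 -0.373  0.045]] sides 0.2738875315302307 0.26952359460832714 c [ 0.75883189 -0.25411244  0.045     ]
h (342, 283) [ 0.4519 -0.1291  0.235 ]
h (421, 290) [ 0.439  -0.2794  0.235 ]
blk (324, 300) [ 0.4248 -0.0951  0.07  ]
blk (423, 310) [ 0.404  -0.3094  0.07  ]
lip (350, 177) [ 0.6825 -0.1498  0.138 ]
lip (429, 185) [ 0.6651 -0.3166  0.138 ]
```

View pics/crop1.png

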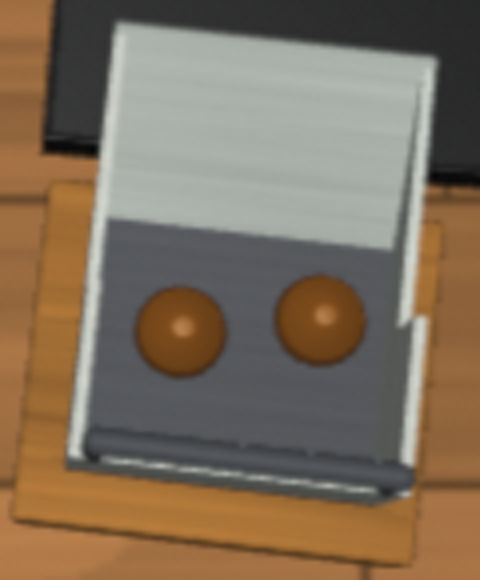

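View pics/crop2.png

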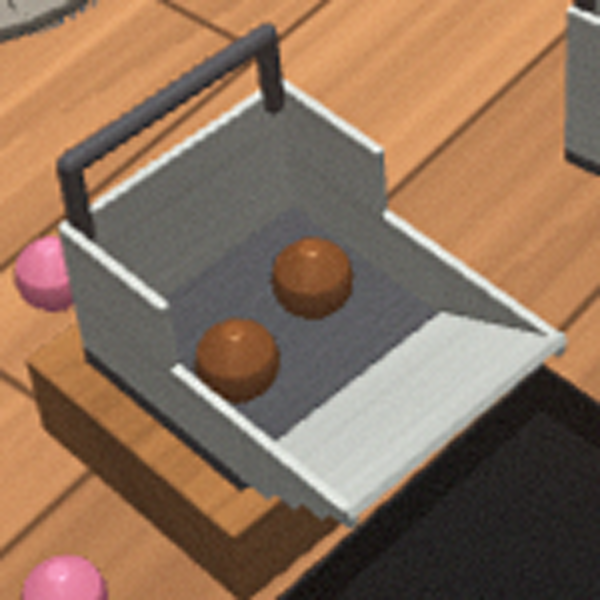

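The crops show the bar ends clearly: in the top view about (343.5,280.5) and (420,289.5), and in the scene view (207.5,235) and (257,203). I'll triangulate them and check against the lip and the tray.

```bash
python3 - <<'E'
from h import *
im=robot.get_image("top"); sc=robot.get_image("scene")
P=[]
for c in(im,sc):
    K,R,t=cam(c);P.append(K@np.c_[R,t])
a=np.array([[343.5,280.5],[420,289.5]]).T;b=np.array([[257,203.5],[208,235]]).T
X=cv2.triangulatePoints(P[0],P[1],a,b);X=(X[:3]/X[3]).T;print("handle ends",X.round(4),"len",np.linalg.norm(X[0]-X[1]),"mid",X.mean(0))
h=[ray(im,p,.235) for p in a.T];print("ray",np.round(h,4),np.mean(h,0))
h2=[ray(sc,p,.235) for p in b.T];print("ray sc",np.round(h2,4),np.mean(h2,0))
lip=[ray(im,p,.138) for p in((349.2,176.3),(429.3,185))];m=np.mean(lip,0)
hm=(np.mean(h,0)+np.mean(h2,0))/2
d=m-hm;print("lip mid",m,"dist",np.linalg.norm(d[:2]),"yaw from mid",np.arctan2(d[1],d[0]))
for n,q in(("h",h),("h2",h2),("lip",lip)):
    e=q[0]-q[1];print(n,"yaw",np.arctan2(-e[0],e[1]),np.linalg.norm(e))
E
```

```text
handle ends [[ 0.4575 -0.1314  0.2317]
 [ 0.4408 -0.2765  0.2351]] len 0.146105789869226 mid [ 0.44916444 -0.20398481  0.23338138]
ray [[ 0.4567 -0.132   0.235 ]
 [ 0.4399 -0.2775  0.235 ]] [ 0.44830559 -0.20474923  0.235     ]
ray sc [[ 0.4608 -0.1332  0.235 ]
 [ 0.4419 -0.2755  0.235 ]] [ 0.45134154 -0.20433686  0.235     ]
lip mid [ 0.67456194 -0.23270387  0.138     ] dist 0.22649584550167945 yaw from mid -0.1246551982570046
h yaw -0.11445108551734681 0.14649673609863414
h2 yaw -0.13236316903056733 0.14352106222200847
lip yaw -0.11098705369785906 0.17015063977601333
```

The handle checks out:

| Quantity | Measured | Given |
|---|---|---|
| Handle height | 233 mm | 235 mm |
| Bar length | 146 mm | 146 mm |
| Handle to lip | 226 mm | 229 mm |
| Lip width | 170 mm | 170 mm |

Tub yaw is about -0.118 and the handle middle is at (0.450, -0.2045, 0.235). Next I'll work out the approach moves.

```bash
cat >> h.py <<'E'
from scipy.spatial.transform import Rotation as Ro
YAW=-.118; H=np.array([.450,-.2045,.235]); F=np.array([np.cos(YAW),np.sin(YAW),0])
RT=Ro.from_matrix(np.c_[F,[F[1],-F[0],0],[0,0,-1]])
def row(p,R=RT):
    s=robot.observe(); R0=Ro.from_rotvec(s["eef_rot"]); print(R0.inv().apply(np.asarray(p)-s["ee_pos"]).round(4).tolist(),(R0.inv()*R).as_rotvec().round(3).tolist())
E
python3 - <<'E'
from h import *
row(H+[-.12,-.2,.275]); row(H+[0,0,.245]); row(H+[0,0,.155])
E
```

```text
[-0.1967, -0.2093, -0.1054] [-0.0, 0.0, -1.181]
[-0.3572, -0.3786, -0.0754] [-0.0, 0.0, -1.181]
[-0.3571, -0.3786, 0.0146] [-0.0, 0.0, -1.181]
```

```bash
python3 -m pendant '[[[-0.02,-0.02,-0.05],[0,0,-0.15],1],[[-0.05,-0.05,-0.095],[0,0,-0.3],1],[[-0.09,-0.095,-0.105],[0,0,-0.45],1],[[-0.13,-0.138,-0.105],[0,0,-0.6],1],[[-0.17,-0.18,-0.105],[0,0,-0.75],1],[[-0.21,-0.223,-0.105],[0,0,-0.9],1],[[-0.25,-0.265,-0.1],[0,0,-1.05],1],[[-0.29,-0.308,-0.09],[0,0,-1.181],1],[[-0.33,-0.35,-0.08],[0,0,-1.181],1],[[-0.357,-0.3786,-0.075],[0,0,-1.181],1],[[-0.357,-0.3786,-0.075],[0,0,-1.181],1],[[-0.357,-0.3786,-0.075],[0,0,-1.181],1],[[-0.357,-0.3786,-0.075],[0,0,-1.181],1]]' 40
python3 - <<'E'
from h import *
row(H+[0,0,.155])
im=robot.get_image("wrist");cv2.imwrite("pics/w1.png",im["frame"][:,:,::-1])
s=robot.observe();print(s["time"],s["qpos"].round(2))
print(proj(im,[H,H+.073*np.array([-F[1],F[0],0]),H-.073*np.array([-F[1],F[0],0])]).round(0))
E
```

```text
time: 1.92
ee_pos: [0.4496, -0.2058, 0.4798]
eef_rot: [3.136, -0.188, 0.0]
force: [0.3, -0.6, -0.5]
gripper_width: 0.0858
[0.0003, -0.0013, 0.0898] [0.0, -0.0, -0.002]
1.975 [ 0.69  0.09 -0.42  1.88  0.04  1.18  0.14]
[[313. 244.]
 [313. 123.]
 [314. 344.]]
```

View pics/w1.png

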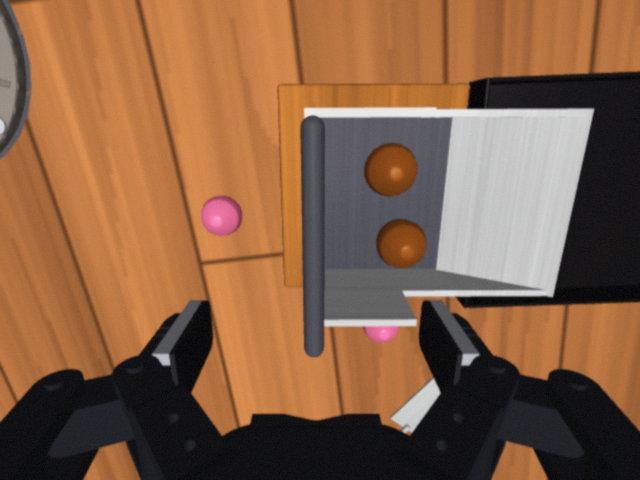

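The bar runs (313,118)–(314,354) in the wrist view, against a prediction of (313,123)–(314,344) for the axis points. It sits centred between the fingers at (195,330) and (435,330), so I'll descend and close.

```bash
python3 -m pendant '[[[0,-0.001,0.03],[0,0,0],1],[[0,-0.001,0.06],[0,0,0],1],[[0,-0.001,0.08],[0,0,0],1],[[0,-0.001,0.09],[0,0,0],1],[[0,-0.001,0.09],[0,0,0],1],[[0,-0.001,0.09],[0,0,0],0.5],[[0,-0.001,0.09],[0,0,0],0],[[0,-0.001,0.09],[0,0,0],0],[[0,-0.001,0.09],[0,0,0],0],[[0,-0.001,0.09],[0,0,0],0],[[0,-0.001,0.09],[0,0,0],0],[[0,-0.001,0.09],[0,0,0],0]]' 40
python3 - <<'E'
import numpy as np
# handle path rel. start (tool x = fwd, tool z = down); O pivot, and B: pivot 20 mm ahead after 35 deg
h=np.array([-134,165.])
def rot(v,t):c,s=np.cos(t),np.sin(t);return np.array([v[0]*c+v[1]*s,-v[0]*s+v[1]*c])
for d in range(0,63,5):
    A=rot(h,np.radians(d)); B=A if d<=35 else rot(rot(h,np.radians(35))-[20,0],np.radians(d-35))+[20,0]
    print(d,((A-h)/1e3).round(4),((B-h)/1e3).round(4))
E
```

```text
time: 3.48
ee_pos: [0.4491, -0.2036, 0.3892]
eef_rot: [-3.136, 0.186, 0.005]
force: [-9.1, 1.8, 0.6]
gripper_width: 0.0129
0 [0. 0.] [0. 0.]
5 [0.0149 0.0111] [0.0149 0.0111]
10 [0.0307 0.0208] [0.0307 0.0208]
15 [0.0473 0.0291] [0.0473 0.0291]
20 [0.0645 0.0359] [0.0645 0.0359]
25 [0.0823 0.0412] [0.0823 0.0412]
30 [0.1005 0.0449] [0.1005 0.0449]
35 [0.1189 0.047 ] [0.1189 0.047 ]
40 [0.1374 0.0475] [0.1375 0.0493]
45 [0.1559 0.0464] [0.1562 0.0499]
50 [0.1743 0.0437] [0.1749 0.0489]
55 [0.1923 0.0394] [0.1935 0.0462]
60 [0.2099 0.0335] [0.2118 0.042 ]
```

Gripped (13 mm opening on the 14 mm bar). I'll rock to about 25° first, then look.

```bash
python3 -m pendant '[[[0.0075,0,-0.0057],[0,0,0],0],[[0.015,0,-0.011],[0,0,0],0],[[0.023,0,-0.016],[0,0,0],0],[[0.031,0,-0.021],[0,0,0],0],[[0.039,0,-0.025],[0,0,0],0],[[0.047,0,-0.029],[0,0,0],0],[[0.056,0,-0.033],[0,0,0],0],[[0.0645,0,-0.036],[0,0,0],0],[[0.073,0,-0.039],[0,0,0],0],[[0.082,0,-0.041],[0,0,0],0],[[0.082,0,-0.041],[0,0,0],0],[[0.082,0,-0.041],[0,0,0],0]]' 40
python3 - <<'E'
from h import *
im=robot.get_image("scene");cv2.imwrite("pics/s2.png",cv2.resize(im["frame"][180:360,170:410],None,fx=3,fy=3)[:,:,::-1])
E
```

```text
time: 4.97
ee_pos: [0.5311, -0.2133, 0.4313]
eef_rot: [3.136, -0.186, -0.002]
force: [-10.5, 2.3, 12.1]
gripper_width: 0.0125
```

View pics/s2.png

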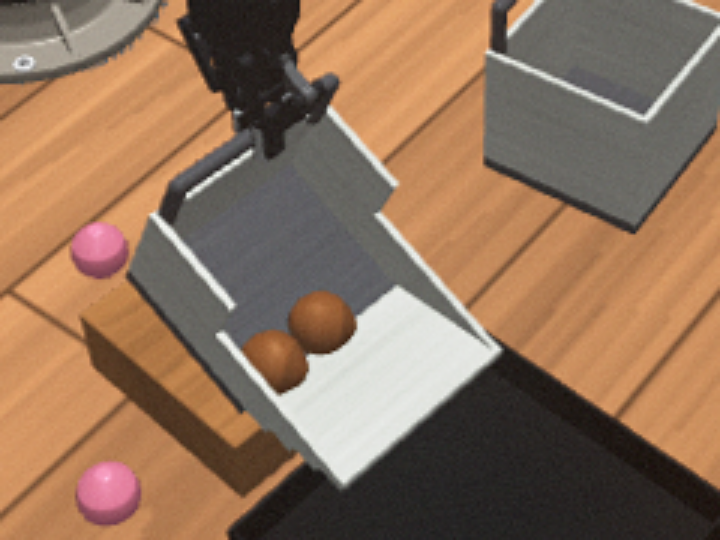

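At about 25° the tub is pivoting on its edge, both bulbs are at the front of the floor at crop (322,322) and (275,360), and the grip holds. I'll go on to about 50°.

```bash
python3 -m pendant '[[[0.009,0,-0.002],[0,0,0],0],[[0.018,0,-0.0037],[0,0,0],0],[[0.027,0,-0.005],[0,0,0],0],[[0.0366,0,-0.006],[0,0,0],0],[[0.046,0,-0.007],[0,0,0],0],[[0.055,0,-0.0075],[0,0,0],0],[[0.064,0,-0.008],[0,0,0],0],[[0.074,0,-0.008],[0,0,0],0],[[0.083,0,-0.0075],[0,0,0],0],[[0.0926,0,-0.007],[0,0,0],0],[[0.0926,0,-0.007],[0,0,0],0],[[0.0926,0,-0.007],[0,0,0],0]]' 40
python3 - <<'E'
from h import *
im=robot.get_image("scene");cv2.imwrite("pics/s3.png",cv2.resize(im["frame"][180:440,170:430],None,fx=2,fy=2)[:,:,::-1])
E
```

```text
time: 6.52
ee_pos: [0.6225, -0.2243, 0.4358]
eef_rot: [-3.135, 0.185, 0.007]
force: [-7.2, 1.3, -12.6]
gripper_width: 0.0124
```

View pics/s3.png

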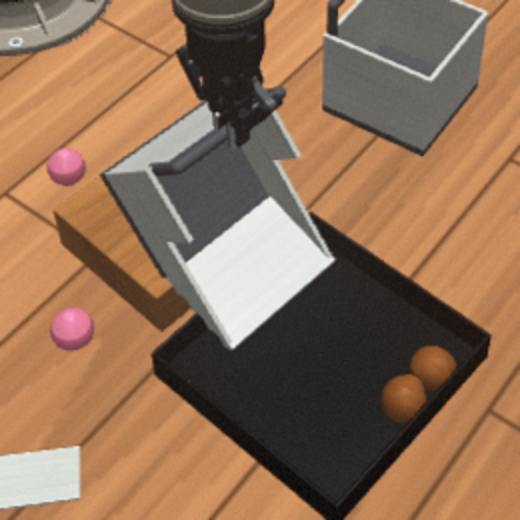

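Both bulbs are already in the tray, resting by its far wall at crop (433,367) and (404,398). Now I rock back along the same path.

```bash
python3 -m pendant '[[[-0.009,0,0.0],[0,0,0],0],[[-0.0186,0,0.0],[0,0,0],0],[[-0.028,0,0],[0,0,0],0],[[-0.0375,0,0.0],[0,0,0],0],[[-0.0465,0,0.001],[0,0,0],0],[[-0.056,0,0.001],[0,0,0],0],[[-0.065,0,0.002],[0,0,0],0],[[-0.0745,0,0.0035],[0,0,0],0],[[-0.0835,0,0.005],[0,0,0],0],[[-0.0926,0,0.007],[0,0,0],0],[[-0.1015,0,0.0095],[0,0,0],0],[[-0.11,0,0.0122],[0,0,0],0],[[-0.119,0,0.0155],[0,0,0],0],[[-0.1275,0,0.019],[0,0,0],0],[[-0.136,0,0.023],[0,0,0],0],[[-0.144,0,0.0272],[0,0,0],0],[[-0.152,0,0.032],[0,0,0],0],[[-0.1597,0,0.037],[0,0,0],0],[[-0.1645,0,0.0405],[0,0,0],0],[[-0.1645,0,0.0405],[0,0,0],0]]' 40
python3 -m pendant '[[[-0.004,0,0.003],[0,0,0],0],[[-0.007,0,0.005],[0,0,0],0],[[-0.0101,0,0.0075],[0,0,0],0],[[-0.0101,0,0.0075],[0,0,0],0],[[-0.0101,0,0.0075],[0,0,0],0]]' 40
python3 - <<'E'
from h import *
im=robot.get_image("scene");cv2.imwrite("pics/s4.png",cv2.resize(im["frame"][180:440,170:430],None,fx=2,fy=2)[:,:,::-1])
E
```

```text
time: 9.07
ee_pos: [0.4595, -0.2048, 0.3968]
eef_rot: [-3.136, 0.185, 0.002]
force: [-5.8, 1.8, -1.7]
gripper_width: 0.0124
time: 9.7
ee_pos: [0.4505, -0.2036, 0.3905]
eef_rot: [3.136, -0.185, 0.003]
force: [-4.6, 3.1, 6.3]
gripper_width: 0.0123
```

View pics/s4.png

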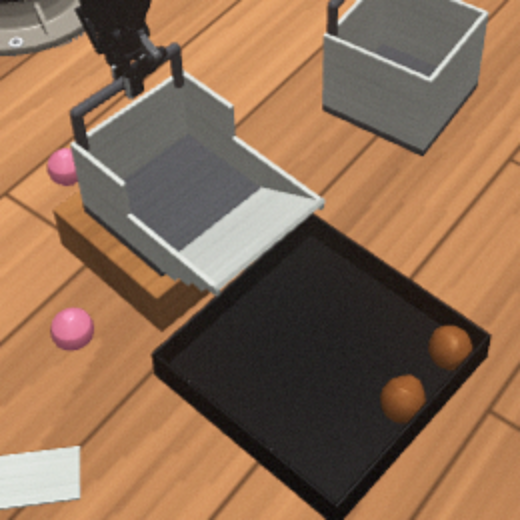

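The tub is back flat on its block and the bulbs are in the tray at crop (450,346) and (403,398). I'll let go and lift clear.

```bash
python3 -m pendant '[[[0,0,0],[0,0,0],0.3],[[0,0,0],[0,0,0],0.6],[[0,0,0],[0,0,0],1],[[0,0,0],[0,0,0],1],[[0,0,0],[0,0,0],1],[[0,0,0],[0,0,0],1],[[0,0,-0.02],[0,0,0],1],[[0,0,-0.05],[0,0,0],1],[[0,0,-0.09],[0,0,0],1],[[-0.03,0,-0.13],[0,0,0],1],[[-0.03,0.05,-0.15],[0,0,0],1],[[-0.03,0.1,-0.16],[0,0,0],1],[[-0.03,0.15,-0.16],[0,0,0],1],[[-0.03,0.2,-0.16],[0,0,0],1],[[-0.03,0.25,-0.16],[0,0,0],1],[[-0.03,0.25,-0.16],[0,0,0],1],[[-0.03,0.25,-0.16],[0,0,0],1],[[-0.03,0.25,-0.16],[0,0,0],1]]' 40
python3 - <<'E'
from h import *
im=robot.get_image("top");f=im["frame"];cv2.imwrite("pics/t5.png",f[:,:,::-1])
hsv=cv2.cvtColor(f,cv2.COLOR_RGB2HSV);T=np.array([.759,-.254,0]);y=-.071
m=cv2.inRange(hsv,(3,120,40),(18,255,170));m[:90]=0;m[220:]=0;m[:,:325]=0;m[:,460:]=0
for c in cv2.findContours(m,0,2)[0]:
    if cv2.contourArea(c)>80:
        (u,v),r=cv2.minEnclosingCircle(c);d=ray(im,(u,v),.03)-T
        print((round(u),round(v),round(r)),"in tray",(d[0]*np.cos(y)+d[1]*np.sin(y)).round(3),(-d[0]*np.sin(y)+d[1]*np.cos(y)).round(3))
E
```

```text
time: 12.0
ee_pos: [0.3914, -0.4474, 0.55]
eef_rot: [-3.136, 0.183, -0.001]
force: [0.3, 1.0, -0.8]
gripper_width: 0.0858
(390, 109, 11) in tray 0.111 0.012
(353, 106, 11) in tray 0.112 0.099
(392, 154, 93) in tray 0.002 0.002
```

View pics/t5.png

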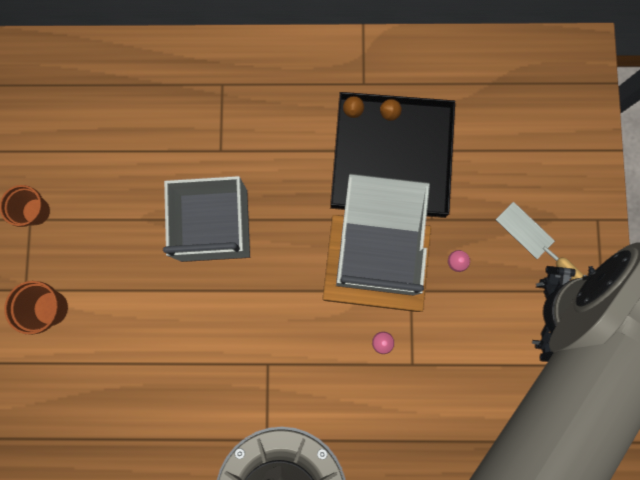

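In the top view the tub's lip is at (350,176)–(429,184) and its handle at (342,282)–(421,290), within a pixel or two of where they started. The bulbs lie in the tray at (353,106) and (390,109), and the arm is clear of everything.

```bash
python3 -c "
from rig import robot
robot.hand_in()"
```

```text
the job is handed in; nothing more can be done
```

The job is done and handed in at about 12 s. I pinched the handle from above at 40 N and rocked the tub to about 25° with both bulbs still inside. I then rocked it to about 50°, where both rolled into the tray, rocked it back along the same path, and let go.

**Last checks:**
- **Bulbs:** both lie inside the tray, at about (0.111, 0.012) and (0.112, 0.099) m in its frame.
- **Tub:** it stands on its block within a pixel or two (a few mm) of its starting image position. I judged upright and at rest from the pictures and did not measure the tilt.
- **Robot:** the arm and gripper are clear, and the wrist force reads near zero. The highest reading at the end of a move was about 16 N.
- **Disagreements:** the colour mask also picked up the tray outline as a third blob, which I ignored. The bar gripped at 12–13 mm against its stated 14 mm. Nothing else failed or disagreed.

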